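# Preset the gate valve of an event water manifold by turns

## Task

Preset the brass gate valve on the water manifold: turn its blue handwheel clockwise until you feel the wedge go home on its seat, snug but never forced, then open it three quarters of a turn and leave it there. The wheel is worn and has slack on its drive, so first take up the slack and count only the turning that lifts the stem. Leave everything else on the table where it is.

Things in the scene. Friction and masses are not known exactly. Their poses are not given: they have to be found in the camera images.
- valve: Fixed brass gate valve with outside yoke, in the middle of a grey pipe on a skid. Origin on the table under the wheel's axis; z up; the pipe runs along y, 85 mm high. The yoke head under the wheel is 40 mm wide and ends 18 mm below the wheel's middle plane; the yoke arms spread below it, to 50 mm from the axis. Beside the wheel nothing on the manifold is higher than 205 mm.
- wheel: Blue handwheel, level, 159 mm wide, middle plane 250 mm above the table. Origin on its axis in that plane; z up. Rim: 15 mm round bar, centre line radius 72 mm. Three round spokes 12 mm thick at 0, 120 and 240 degrees from its x axis, open windows between them from 19 to 64 mm radius. The spoke along x is painted white. Clockwise from above shuts, counter-clockwise opens.
- rim_mark (a point): White paint mark on the rim's centre line at the end of the white spoke, 72 mm from the axis; turns with the wheel. The wheel stays where it is left.
- hub_top (a point): Centre of the top of the hub, 38 mm wide, 12 mm above the wheel's middle plane. The wheel has 0.4 to 1.2 rad of slack on its drive, different each time: within it the wheel turns almost freely (0.03 N m) and the stem stays. Beyond it the wheel drives the valve at about 0.3 N m while turning, either way (4 N at the rim, 7 N on a spoke 42 mm out), and 0.15 to 0.3 N m when held still.
- seat (a point): Middle of the seat, inside the casting, 85 mm above the table, on the axis. The rubber-faced wedge meets it softly: the moment rises by 0.3 N m per 0.1 rad of nut turn. About 0.5 N m in all at the wheel is snug; over 0.9 N m is forced. When opening after that the slack is crossed first; then the moment comes on within 0.1 rad and the stem starts to lift.
- stem: Steel stem, 16 mm thick, standing up through the hub; origin at the centre of its top end; z up. It does not turn; it lifts 4 mm per full driving turn of the wheel counter-clockwise. When the wedge first touches the seat its top is 32 mm above the wheel's middle plane; snug shut it is about 0.1 mm lower. At the start the valve is 0.1 to 0.25 turn open.
- cup_dark: Bystander, not to be disturbed: black takeaway cup with lid and card sleeve, 84 mm wide, 112 mm high. Origin at the centre of its underside.
- cup_white: Bystander, not to be disturbed: white takeaway cup with lid, 84 mm wide, 112 mm high. Origin at the centre of its underside.
- paper_roll: Bystander, not to be disturbed: white paper roll standing, 110 mm wide, 115 mm high. Origin at the centre of its underside.
- tape_roll: Bystander, not to be disturbed: roll of beige tape lying flat, 100 mm wide, 48 mm high. Origin at the centre of its underside.
- wrench: Bystander, not to be disturbed: steel spanner lying flat, 220 mm long. Origin at the centre of its underside.
- dust_cap: Bystander, not to be disturbed: aluminium coupling cap lying on the table, 68 mm wide, 32 mm high, with two ears. Origin at the centre of its underside.

How it is judged:
On the way, in this order (a step that is already met when the one before it is completed fails the run):
1. the valve is shut: the wedge is pressed on its seat (rubber squeezed more than 0.03 mm, about 0.14 N m of seat load) (z of stem in the frame of valve below 0.28197 m), for 0.2 s.
2. the valve is opened again by three quarters of a driving turn (z of stem in the frame of valve between 0.28473 and 0.28511 m), for 0.2 s.
At the end, for the whole second after the job is handed in: The stem stands three quarters of a turn (3.0 mm) above its snugly shut place, which is 2.92 mm above the wedge's first touch, within 0.19 mm (17 degrees of driving turn) either way; the wheel is at rest and let go (all of step 2 and angular speed of wheel below 0.05 rad/s).
It fails at once if the wedge is forced into its seat: rubber squeezed more than 0.22 mm (about 1 N m of seat load on top of the friction) (z of stem in the frame of valve below 0.28178 m).
It fails at once if a bystander is pushed more than 20 mm (distance of any of cup_dark, cup_white, paper_roll, tape_roll, wrench, dust_cap from where it was at the start of the episode above 0.02 m).
It fails at once if a cup or the paper roll is tipped (angle between any of cup_dark, cup_white, paper_roll's own z axis and vertical above 0.3 rad).
It also fails if it takes over 72 s, if anything falls off the work surface, if the arm or the gripper's body presses on something with over 40 N, if the wrist force passes 120 N, or if a joint passes its speed limit or range.

## Robot

A 7-joint arm with a two-finger parallel gripper is mounted at the origin on the work surface. World frame = base frame: x ahead of the robot, y to its left, z up, the work surface at z = 0. Lengths are in m, angles in rad, forces in N, time in s.
With the tool pointing down it reaches from about 0.425 to 0.925 m from the base axis. Payload 6.8 kg.
Tool frame: the origin (TCP) lies on the front face of the gripper's body, between the roots of the fingers; the fingertips stand 73 mm ahead of it and the grasp point (between the pads) lies 54 mm ahead of it (env.nose_length is the distance from the TCP to the fingertips, in m); z points along the fingers, y is the direction in which the jaws open and shut (so a half turn about z gives the same grasp; the last joint's range is limited). The gripper opens to 85 mm and grips with 20 to 120 N. Pads are 22 mm wide; open, the fingers measure 114 mm over their backs; the gripper's body (76 mm by 85 mm) begins 54 mm behind the grasp point. The pads swing forward as they close: fully open they stand 13 mm farther back than shut.
Start: joints at [1.1, 0.477, 0.022, 1.555, -0.011, 1.109, -0.083], TCP at [0.24, -0.631, 0.304] pointing down, gripper open.
Joint ranges: [-2.96, 2.96], [-0.34, 2.1], [-1.41, 1.46], [0.24, 2.44], [-1.37, 4.51], [0.17, 1.92], [-2.96, 2.96]. Speed limits (rad/s): [2.39, 2.39, 3.14, 3.14, 3.14, 3.14, 3.14].

## Interface

Orientations are given as a unit quaternion [w, x, y, z].
In Python, from cell import env, kin, camera, calibration, job gives the robot as it stands. The module is installed in compiled form; this text tells all that it offers. Calls block until the motion is done:
- env.reach(position, orientation): joint-space move of the TCP to a pose.
- env.movel(position, velocity=0.15, rot=None, stop_force=None): straight line of the TCP; rot=None keeps the orientation; velocity is the mean speed in m/s. With stop_force (N) it stops when the force on the tool has changed by that much, and returns True; else False.
- env.goto_joints(angles): joint-space move.
- env.grip(opening, f_grip=None): finger opening in m; f_grip is the grip in N (None keeps the last); returns when the fingers have stopped.
- env.dwell(seconds).
- kin.inverse_kinematics(position, orientation): joint angles nearest the present ones, or None.
- env.get_state(): the state.
- camera(name): name is "side" or "top" or "wrist"; returns (picture, depth): 400x640x3 uint8, blue, green, red; 400x640 float32, m along the optical axis (not along the pixel's ray), 0 where there is no reading.
- calibration(name): a dict with "fx", "fy", "cx", "cy" (pixels), "k1" (the pictures are not rectified: a ray, as slopes to the right and down, at radius r is drawn at 1 + k1 r^2 times it, then the intrinsics apply), "rvec" (rotation vector, rad) and "tvec" (3), from world to camera coordinates, as OpenCV has them. Camera axes: x right, y down, z forward; pixel columns grow to the right and rows downward; lengths in m; the calibration is good to about 2 mm. A picture is of the moment at which its call begins: read the wrist's pose just before it. calibration takes no time and is no camera call; for the wrist camera it gives the pose at the moment of the call.
A pose or a line that the arm cannot do raises env.PlanningError and nothing moves.
- job.job_done(): hands the job in, once; it reports no verdict.
The state is a dict: "time": time; "qpos": joint angles; "joint_velocities": joint speeds; "joint_torque": joint torques, N m; "tcp_pos": TCP position; "orientation": TCP orientation; "force": force on the tool from outside, world axes, zero at the start; "torque": the same for the moment, N m; "opening": finger opening in m.
Only numpy, scipy, OpenCV 4.12 (cv2) and the standard library are available. Lean on these libraries where they do the work, as an engineer would, in place of code of your own. Each camera call takes 0.05 s, during which the arm holds its last target.

## Working session

There is one attempt and no reset: what is moved stays moved. The work goes in short steps, each a Python script; the robot and the scene stay as the last script left them, time stands still between calls to the robot, and variables do not carry over. Pictures are saved under pics/ and viewed, and the job is handed in when it is done.

```bash
mkdir -p pics; ls; python3 - <<'E'
from cell import env,kin,camera,calibration
import cv2
for n in ("side","top"):
    p,d=camera(n); cv2.imwrite(f"pics/{n}0.png",p); c=calibration(n); print(n,c)
s=env.get_state();print(s)
E
```

```text
pics
side {'fx': 377.0302402482328, 'fy': 377.0302402482328, 'cx': 322.7581420189287, 'cy': 203.77103991916195, 'k1': -0.06378118318876529, 'rvec': array([ 0.68975033, -2.72130075,  1.01189197]), 'tvec': array([0.48248371, 0.33103685, 1.00225344])}
top {'fx': 453.265128603767, 'fy': 453.265128603767, 'cx': 312.81310952152893, 'cy': 203.1044099438942, 'k1': -0.03438564035528497, 'rvec': array([ 2.17511282, -2.14271522,  0.10486485]), 'tvec': array([0.01647396, 0.60490928, 1.31785565])}
{'time': 0.1, 'qpos': array([ 1.09989984,  0.47774084,  0.02233277,  1.55634473, -0.01148337,
        1.10929742, -0.08312391]), 'joint_velocities': array([-2.37563657e-03, -2.23619146e-03, -1.07648573e-04, -2.75440427e-03,
        9.45762263e-05,  8.57754581e-04,  7.46783591e-04]), 'joint_torque': array([ 4.12908397e-03, -5.97758532e+01,  1.61388986e+00, -2.81951845e+01,
        1.29369978e-02,  5.06799814e-03,  8.27879376e-06]), 'tcp_pos': array([ 0.2394049 , -0.63067858,  0.30301027]), 'orientation': array([-8.02989851e-04,  9.83590946e-01,  1.80411084e-01, -2.14333043e-04]), 'force': array([-0.09431707,  0.01540801, -0.36637118]), 'torque': array([ 0.02773742, -0.04810974, -0.03100331]), 'opening': 0.08525683975285847}
```

View pics/side0.png

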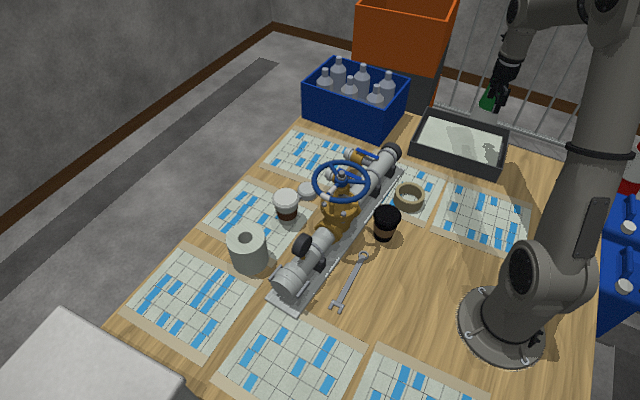

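View pics/top0.png

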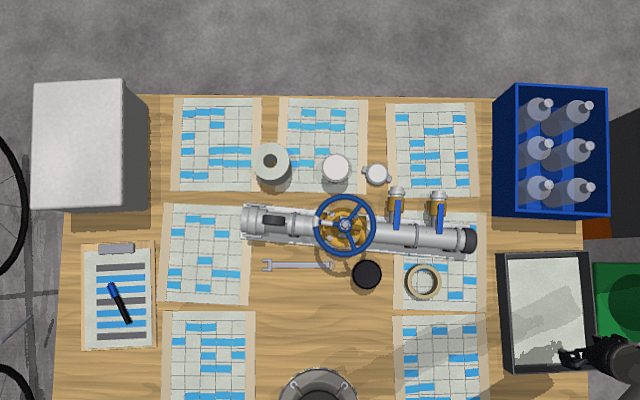

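The top view shows the blue wheel at about (345,225) and the base at (318,400). The cups, rolls and spanner stand around the manifold. Next I'll locate the wheel.

```bash
cat > h.py <<'E'
from cell import env,kin,camera,calibration,job
import numpy as np,cv2
from scipy.spatial.transform import Rotation as R
from scipy.optimize import least_squares
def K(c): return np.array([[c['fx'],0,c['cx']],[0,c['fy'],c['cy']],[0,0,1.]])
def rays(c,uv):
    n=cv2.undistortPoints(np.asarray(uv,float).reshape(-1,1,2),K(c),np.array([c['k1'],0,0,0,0.]))[:,0]
    Rm=R.from_rotvec(np.ravel(c['rvec'])).as_matrix()
    return -Rm.T@np.ravel(c['tvec']), np.c_[n,np.ones(len(n))]@Rm
def onplane(c,uv,z):
    o,d=rays(c,uv); return o+d*((z-o[2])/d[:,2])[:,None]
def proj(c,P):
    return cv2.projectPoints(np.asarray(P,float).reshape(-1,1,3),np.array(c['rvec']),np.array(c['tvec']),K(c),np.array([c['k1'],0,0,0,0.]))[0][:,0]
def circ(P,r=None):
    f=lambda q:np.hypot(P[:,0]-q[0],P[:,1]-q[1])-(q[2])
    return least_squares(f,[*P[:,:2].mean(0),.072],loss='soft_l1',f_scale=.003).x
E
python3 - <<'E'
from h import *
for n in ("top","side"):
    p,d=camera(n);c=calibration(n)
    hsv=cv2.cvtColor(p,cv2.COLOR_BGR2HSV)
    m=cv2.inRange(hsv,(100,120,40),(125,255,255))
    uv=np.argwhere(m>0)[:,::-1]
    P=onplane(c,uv,.25)
    c0=onplane(c,[[345,225]],.25)[0] if n=="top" else q
    k=np.hypot(*(P-c0)[:,:2].T); 
    s=(k>.055)&(k<.095); q3=circ(P[s])
    for _ in range(4):
        k=np.hypot(P[:,0]-q3[0],P[:,1]-q3[1]); s=abs(k-.072)<.012; q3=circ(P[s])
    print(n,q3,s.sum()); q=np.array([*q3[:2],.25])
    x,y=proj(c,[q])[0].astype(int)
    cv2.imwrite(f"pics/{n}_crop.png",cv2.resize(p[y-50:y+50,x-65:x+65],None,fx=6,fy=6,interpolation=cv2.INTER_CUBIC))
    print(x,y)
E
```

```text
top [ 0.52760088 -0.05637791  0.07162997] 897
344 224
side [ 0.52763316 -0.05719238  0.07178813] 671
340 180
```

View pics/top_crop.png

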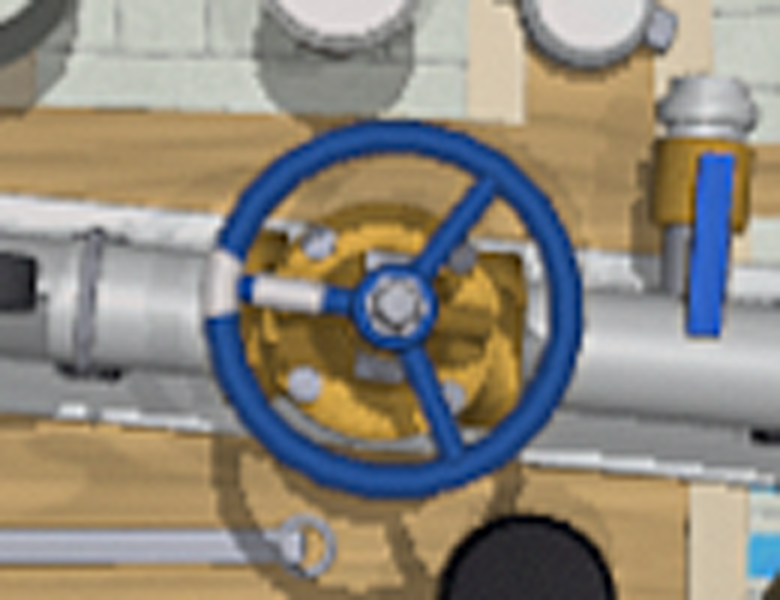

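View pics/side_crop.png

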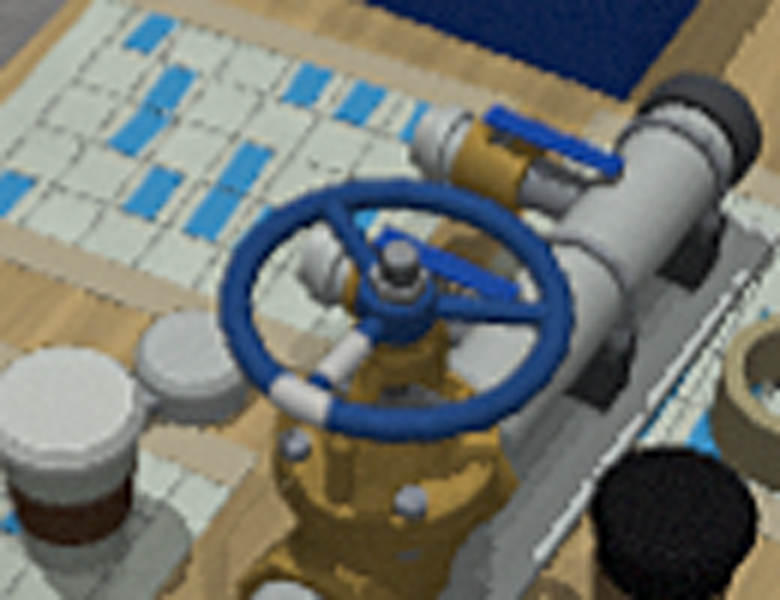

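The wheel centre is at (0.5276, -0.0568), and both views agree. The white spoke points to image left, which is about +y. Plan: straddle a spoke loosely at r = 42 mm, and turn the tool together with the wheel. First I'll get the spoke angle and check which joint ranges the circle needs.

```bash
cat >> h.py <<'E'
C=np.array([.5276,-.0568]); RS=.042; ZT=.311
def quat(phi):
    x=np.array([np.cos(phi),np.sin(phi),0]);z=np.array([0,0,-1.]);y=np.cross(z,x)
    q=R.from_matrix(np.c_[x,y,z]).as_quat(); return np.array([q[3],q[0],q[1],q[2]])
def pos(a,z=ZT,r=RS): return np.array([C[0]+r*np.cos(a),C[1]+r*np.sin(a),z])
def mark_angle(n="top"):
    p,d=camera(n);c=calibration(n)
    P=[]
    g=np.linspace(0,2*np.pi,721)[:-1]; col=[]
    for r in (.069,.072,.075):
        uv=proj(c,np.c_[C[0]+r*np.cos(g),C[1]+r*np.sin(g),np.full(720,.2575)]).astype(np.float32)
        s=cv2.remap(p,uv[:,0].reshape(-1,1),uv[:,1].reshape(-1,1),cv2.INTER_LINEAR)[:,0].astype(float)
        col.append(s)
    s=np.mean(col,0); w=(s[:,2]>110)  # red channel: white vs blue
    if w.sum()==0: return None,p
    return np.angle((np.exp(1j*g)*w).sum()),p,w.sum()
E
python3 - <<'E'
from h import *
for n in("top","side"):
    a=mark_angle(n); print(n,np.degrees(a[0]),a[2])
s=env.get_state();print(s['time'])
x=R.from_quat(np.roll(s['orientation'],-1)).as_matrix();print(x[:,0],s['qpos'][6])
for a in np.radians(np.arange(0,360,45)):
  row=[]
  for k in np.radians(np.arange(0,360,30)):
    q=kin.inverse_kinematics(pos(a),quat(k)); row.append('  -- ' if q is None else f"{q[6]:5.2f}")
  print(int(np.degrees(a)),row)
print(env.get_state()['time'])
E
```

```text
top 83.5 41
side 83.0 41
0.3
[ 9.34888238e-01  3.54942224e-01 -2.02699215e-05] -0.08308064181912148
0 ['-1.68', '-1.19', '-0.69', '-0.19', ' 0.30', ' 0.81', ' 1.30', ' 1.61', ' 2.13', '-2.52', '-2.67', '-2.17']
45 ['-1.75', '-1.25', '-0.75', '-0.25', ' 0.25', ' 0.75', ' 1.25', ' 1.57', ' 2.09', '-2.59', '-2.74', '-2.24']
90 ['-1.77', '-1.27', '-0.76', '-0.26', ' 0.25', ' 0.75', ' 1.23', ' 1.58', ' 2.10', '-2.66', '-2.77', '-2.27']
135 ['-1.74', '-1.23', '-0.72', '-0.21', ' 0.29', ' 0.80', ' 1.28', ' 1.65', ' 2.17', '-2.70', '-2.74', '-2.24']
180 ['-1.66', '-1.15', '-0.64', '-0.14', ' 0.37', ' 0.88', ' 1.36', ' 1.73', ' 2.25', '-2.66', '-2.67', '-2.17']
225 ['-1.60', '-1.09', '-0.59', '-0.08', ' 0.42', ' 0.93', ' 1.42', ' 1.75', ' 2.28', '-2.56', '-2.60', '-2.10']
270 ['-1.58', '-1.08', '-0.58', '-0.08', ' 0.42', ' 0.92', ' 1.41', ' 1.73', ' 2.25', '-2.48', '-2.58', '-2.08']
315 ['-1.61', '-1.12', '-0.63', '-0.13', ' 0.37', ' 0.88', ' 1.37', ' 1.67', ' 2.19', '-2.47', '-2.60', '-2.11']
0.3
```

```bash
cat >> h.py <<'E'
def tool_state():
    s=env.get_state(); m=R.from_quat(np.roll(s['orientation'],-1)).as_matrix()
    d=s['tcp_pos'][:2]-C; phi=np.arctan2(m[1,0],m[0,0]); return s,phi,np.arctan2(d[1],d[0])
def mom(s,F0,T0):
    F=s['force']-F0;T=s['torque']-T0;d=s['tcp_pos'][:2]-C
    return d[0]*F[1]-d[1]*F[0], T[2], F
E
python3 - <<'E'
from h import *
s=env.get_state()
env.movel([*s['tcp_pos'][:2],.43],velocity=.3)
env.grip(.024,40)
a=np.radians(203.5)
env.reach(pos(a,.43),quat(a))
s,phi,an=tool_state();print(s['time'],s['qpos'],s['tcp_pos'],np.degrees([phi,an]),s['opening'])
for n in("top","wrist"): cv2.imwrite(f"pics/{n}1.png",camera(n)[0])
E
```

```text
3.6583 [ 1.0555882   0.23860948 -1.18737533  1.74866121  0.22883307  1.30905717
  1.79670862] [ 0.48916559 -0.07459222  0.42987381] [-156.63115699 -155.15943489] 0.02362481969668464
```

View pics/wrist1.png

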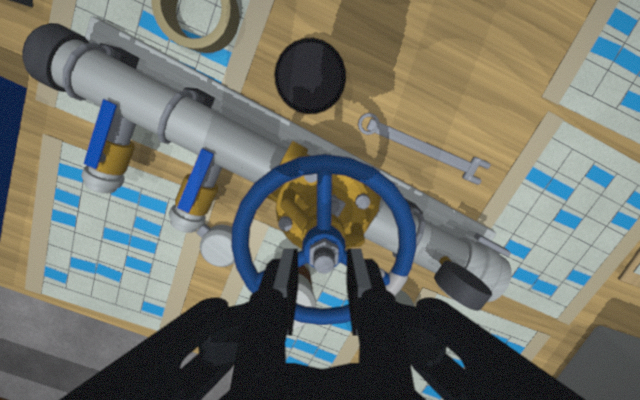

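The wrist view shows the 203° spoke running straight up at column 322. The fingers straddle it evenly, at columns 285 and 355. Next I'll descend and take a few trial steps clockwise.

```bash
python3 - <<'E'
from h import *
a=np.radians(203.5)
env.movel(pos(a,.36),velocity=.2)
s=env.get_state();print(s['time'],s['force'],s['torque'])
hit=env.movel(pos(a),velocity=.08,stop_force=6)
env.dwell(.1)
s,phi,an=tool_state();print(hit,s['time'],s['tcp_pos'],np.degrees([phi,an]),s['force'],s['torque'])
F0,T0=s['force'],s['torque'];np.savez('base.npz',F0=F0,T0=T0)
if not hit:
  for i in range(1,6):
    a2=a-.1*i
    env.movel(pos(a2),velocity=.02,rot=quat(a2))
    s,phi,an=tool_state();m=mom(s,F0,T0)
    print(f"{s['time']:.2f} cmd {np.degrees(a2):.1f} phi {np.degrees(phi)%360:.1f} an {np.degrees(an)%360:.1f} z {s['tcp_pos'][2]:.3f} M {m[0]:.3f} Tz {m[1]:.3f} F",m[2].round(2), 'q7',s['qpos'][6].round(2))
E
```

```text
4.2583 [ 0.76055447 -0.51276887  0.68463536] [-0.03366093 -0.02424297 -0.01204669]
False 5.1167 [ 0.48945807 -0.07343865  0.31150183] [-156.4989866  -156.43172999] [-0.1777835  -0.17493025  0.79286061] [ 0.03856273 -0.00729485 -0.00416131]
5.47 cmd 197.8 phi 197.9 an 197.8 z 0.311 M -0.025 Tz 0.019 F [-0.36  0.52 -0.09] q7 1.57
5.83 cmd 192.0 phi 192.2 an 192.1 z 0.311 M -0.016 Tz 0.028 F [-0.15  0.35 -1.07] q7 1.48
6.19 cmd 186.3 phi 186.4 an 187.8 z 0.311 M 0.211 Tz 0.069 F [ 3.18 -4.65 -1.74] q7 1.38
6.55 cmd 180.6 phi 180.7 an 181.4 z 0.311 M 0.181 Tz 0.104 F [ 1.14 -4.27 -0.75] q7 1.28
6.91 cmd 174.9 phi 175.0 an 175.2 z 0.311 M 0.157 Tz 0.079 F [ 0.65 -3.81 -1.56] q7 1.19
```

```bash
cat >> h.py <<'E'
def step(a2,v,F0,T0,phi_off=0,sf=None,log=True):
    h=env.movel(pos(a2),velocity=v,rot=quat(a2+phi_off),stop_force=sf)
    s,phi,an=tool_state();m=mom(s,F0,T0)
    if log: print(f"{s['time']:.2f} cmd {np.degrees(a2):.1f} phi {np.degrees(phi)%360:.1f} an {np.degrees(an)%360:.1f} Mtot {m[0]+m[1]:.3f} Tz {m[1]:.3f} F",m[2].round(1),'q7',s['qpos'][6].round(2),h,flush=True)
    return m[0]+m[1],an,s
E
python3 - <<'E'
from h import *
b=np.load('base.npz');a=np.radians(174.9)
for i in range(1,14):
    M,an,s=step(a-.1*i,.02,b['F0'],b['T0'])
    if M>.42: break
E
```

```text
7.27 cmd 169.2 phi 169.3 an 169.3 Mtot 0.230 Tz 0.059 F [ 0.3 -4.2 -1.5] q7 1.09 False
7.62 cmd 163.4 phi 163.6 an 163.5 Mtot 0.190 Tz 0.059 F [ 1.2 -3.6 -0.2] q7 0.99 False
7.98 cmd 157.7 phi 157.9 an 157.8 Mtot 0.216 Tz 0.073 F [ 0.4 -3.8 -1.2] q7 0.88 False
8.34 cmd 152.0 phi 152.1 an 152.0 Mtot 0.237 Tz 0.081 F [-0.2 -4.1 -0.3] q7 0.78 False
8.70 cmd 146.3 phi 146.4 an 146.3 Mtot 0.256 Tz 0.078 F [-0.9 -4.5 -1. ] q7 0.68 False
9.06 cmd 140.5 phi 140.7 an 140.6 Mtot 0.241 Tz 0.077 F [-0.3 -4.8 -0.3] q7 0.58 False
9.42 cmd 134.8 phi 134.9 an 134.9 Mtot 0.190 Tz 0.031 F [-1.2 -4.1 -1. ] q7 0.48 False
9.78 cmd 129.1 phi 129.2 an 129.2 Mtot 0.196 Tz 0.048 F [-1.7 -3.5 -0.9] q7 0.38 False
10.13 cmd 123.3 phi 123.5 an 123.5 Mtot 0.213 Tz 0.078 F [-1.5 -3.6 -1.8] q7 0.27 False
10.49 cmd 117.6 phi 117.7 an 117.7 Mtot 0.207 Tz 0.051 F [-1.6 -5.  -1.9] q7 0.17 False
10.85 cmd 111.9 phi 112.0 an 112.0 Mtot 0.269 Tz 0.110 F [-2.6 -3.6 -1. ] q7 0.07 False
11.21 cmd 106.1 phi 106.2 an 106.4 Mtot 0.240 Tz 0.071 F [-3.  -4.2 -0. ] q7 -0.03 False
11.57 cmd 100.4 phi 100.5 an 101.2 Mtot 0.413 Tz 0.167 F [-5.1 -4.3  2.6] q7 -0.12 False
```

```bash
python3 - <<'E'
from h import *
b=np.load('base.npz');a=np.radians(100.4)
for i in range(1,5):
    M,an,s=step(a-.03*i,.01,b['F0'],b['T0'])
    if M>.5: break
env.dwell(.3)
s,phi,an=tool_state();m=mom(s,b['F0'],b['T0']);print(m[0]+m[1],np.degrees([phi,an]))
r=mark_angle("top");print(s['time'],np.degrees(r[0]),r[2])
cv2.imwrite("pics/top2.png",cv2.resize(r[1][150:300,260:430],None,fx=4,fy=4))
E
```

```text
11.84 cmd 98.7 phi 98.7 an 100.0 Mtot 0.371 Tz 0.109 F [-5.5 -4.9  3.7] q7 -0.15 False
12.12 cmd 97.0 phi 97.0 an 98.5 Mtot 0.447 Tz 0.116 F [-7.1 -5.9  4.1] q7 -0.18 False
12.39 cmd 95.2 phi 95.3 an 97.0 Mtot 0.515 Tz 0.144 F [-8.3 -5.6  5. ] q7 -0.21 False
0.452857800776287 [95.30852894 97.02531157]
12.6917 90.07576248928117 420
```

View pics/top2.png

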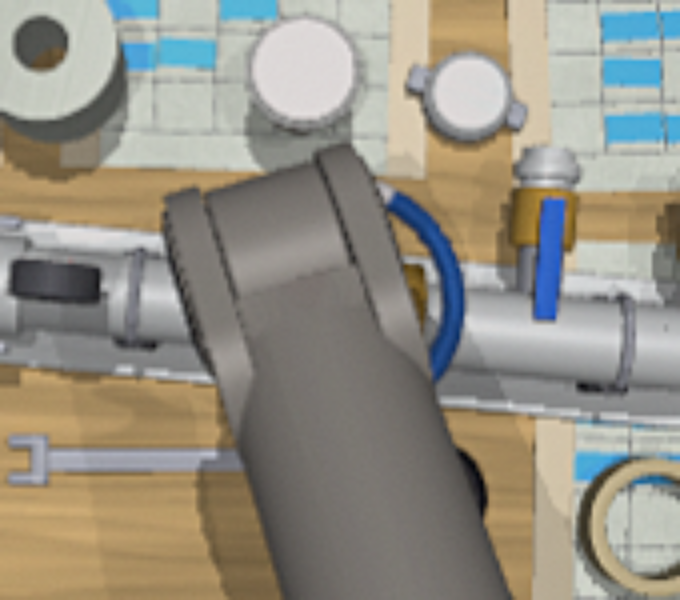

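The moment rose from about 0.22 to 0.5 N m over roughly 0.11 rad, so the wedge is on its seat. I'll press a touch more for margin. Then I'll reverse through the slack in small steps until the moment comes on.

```bash
python3 - <<'E'
from h import *
b=np.load('base.npz');a=np.radians(95.2)-.03
M,an,s=step(a,.01,b['F0'],b['T0'])
env.dwell(.4)
s,phi,an=tool_state();m=mom(s,b['F0'],b['T0']);print(m[0]+m[1],np.degrees([phi,an]))
n=0
for i in range(1,22):
    M,an,s=step(a+.1*i,.03,b['F0'],b['T0'])
    if i>5 and M<-.13: break
E
```

```text
13.03 cmd 93.5 phi 93.5 an 95.4 Mtot 0.589 Tz 0.189 F [-9.1 -5.7  5.9] q7 -0.24 False
0.5713208867435482 [93.54562527 95.45228651]
13.72 cmd 99.2 phi 99.2 an 98.2 Mtot 0.041 Tz 0.048 F [ 0.2 -0.1 -1.1] q7 -0.15 False
14.01 cmd 104.9 phi 104.8 an 104.2 Mtot -0.017 Tz 0.001 F [ 0.4  0.  -0.7] q7 -0.05 False
14.30 cmd 110.7 phi 110.4 an 110.2 Mtot 0.018 Tz -0.008 F [-0.5 -0.3 -1.1] q7 0.05 False
14.59 cmd 116.4 phi 116.1 an 116.2 Mtot -0.060 Tz -0.029 F [ 0.5  0.7 -0.9] q7 0.15 False
14.88 cmd 122.1 phi 121.9 an 122.0 Mtot -0.031 Tz 0.009 F [ 1.1  0.1 -0.6] q7 0.25 False
15.18 cmd 127.9 phi 127.6 an 127.8 Mtot -0.058 Tz -0.040 F [ 0.4  0.2 -1.5] q7 0.35 False
15.47 cmd 133.6 phi 133.3 an 133.5 Mtot 0.029 Tz 0.042 F [ 0.5 -0.1 -1.4] q7 0.45 False
15.76 cmd 139.3 phi 139.1 an 139.2 Mtot 0.038 Tz 0.017 F [-0.3 -0.4 -0.9] q7 0.55 False
16.05 cmd 145.0 phi 144.8 an 144.9 Mtot 0.011 Tz 0.023 F [-0.3  0.6 -0.9] q7 0.65 False
16.34 cmd 150.8 phi 150.5 an 150.7 Mtot 0.037 Tz 0.055 F [ 0.9 -0.  -0.7] q7 0.76 False
16.63 cmd 156.5 phi 156.2 an 156.2 Mtot -0.016 Tz -0.049 F [-0.6 -0.6 -0.4] q7 0.86 False
16.93 cmd 162.2 phi 162.0 an 161.6 Mtot -0.185 Tz -0.068 F [ 1.4  2.5 -1.7] q7 0.96 False
```

The slack was about 0.8 rad and the drive moment came on at tool angle ≈160°. The stem is lifting from there. I'll continue to 245°, then back off and lift out to re-grip.

```bash
python3 - <<'E'
from h import *
b=np.load('base.npz')
for d in (164.5,167.5,173,*np.arange(184,246,10.17)):
    M,an,s=step(np.radians(d),.03,b['F0'],b['T0'])
env.dwell(.1)
s,phi,an=tool_state();print('final an',np.degrees(an)%360,s['time'])
q=kin.inverse_kinematics(pos(an,.36),quat(an-np.pi)); print(q, s['qpos'])
E
```

```text
17.18 cmd 164.5 phi 164.3 an 163.7 Mtot -0.210 Tz -0.059 F [ 2.   3.2 -0.7] q7 1.0 False
17.43 cmd 167.5 phi 167.4 an 166.8 Mtot -0.196 Tz 0.003 F [ 1.9  4.4 -2.6] q7 1.05 False
17.71 cmd 173.0 phi 172.8 an 172.5 Mtot -0.218 Tz -0.012 F [ 2.3  4.6 -2.7] q7 1.15 False
18.12 cmd 184.0 phi 183.8 an 183.8 Mtot -0.278 Tz -0.092 F [ 0.7  4.5 -2.1] q7 1.34 False
18.52 cmd 194.2 phi 194.0 an 193.9 Mtot -0.183 Tz -0.049 F [ 0.9  3.5 -1.8] q7 1.51 False
18.93 cmd 204.3 phi 204.2 an 204.1 Mtot -0.193 Tz -0.029 F [-0.   4.2 -1.9] q7 1.68 False
19.32 cmd 214.5 phi 214.3 an 214.2 Mtot -0.191 Tz -0.036 F [ 0.6  4.8 -1.8] q7 1.84 False
19.73 cmd 224.7 phi 224.5 an 224.4 Mtot -0.251 Tz -0.067 F [-2.2  3.9 -2.5] q7 2.0 False
20.12 cmd 234.8 phi 234.7 an 234.5 Mtot -0.261 Tz -0.077 F [-2.1  4.6 -2.7] q7 2.15 False
20.52 cmd 245.0 phi 244.9 an 244.6 Mtot -0.200 Tz -0.063 F [-1.8  3.8 -2.2] q7 2.31 False
final an 244.65951330995708 20.625
[-0.82537074  0.25791709  1.07753805  1.90454726 -0.25160168  1.12534713
 -0.09396143] [ 1.03474092  0.48912937 -1.25444694  1.86216813  0.50742565  1.16679104
  2.30803009]
```

```bash
python3 - <<'E'
from h import *
s,phi,an=tool_state()
a=np.radians(244.66-8.2)
env.movel(pos(a),velocity=.05,rot=quat(a))
env.movel(pos(a,.43),velocity=.2)
for n in("side","top"):
    r=mark_angle(n);cv2.imwrite(f"pics/{n}3.png",r[1]);print(n,None if r[0] is None else np.degrees(r[0]),r[2:])
cv2.imwrite("pics/wrist3.png",camera("wrist")[0])
c=calibration("side");print(proj(c,[[*C,.25]]))
print(env.get_state()['time'],env.get_state()['qpos'].round(2))
for k in (236,200,170,140,110,80,57): 
    q=kin.inverse_kinematics(pos(a,.43),quat(np.radians(k)));print(k,None if q is None else q.round(2))
E
```

```text
side 115.0 (np.int64(41),)
top -102.48202127395854 (np.int64(223),)
[[340.588866   180.30310711]]
21.8167 [ 1.12  0.35 -1.31  1.71  0.34  1.35  2.3 ]
236 [ 1.12  0.34 -1.31  1.71  0.34  1.35  2.3 ]
200 [ 1.02  0.27 -1.15  1.71  0.26  1.32  1.74]
170 [ 0.94  0.24 -1.03  1.72  0.21  1.31  1.26]
140 [ 0.87  0.21 -0.94  1.72  0.18  1.3   0.77]
110 [ 0.81  0.2  -0.86  1.72  0.15  1.29  0.27]
80 [ 0.76  0.18 -0.79  1.73  0.13  1.29 -0.24]
57 [ 0.72  0.17 -0.75  1.73  0.12  1.29 -0.63]
```

View pics/side3.png

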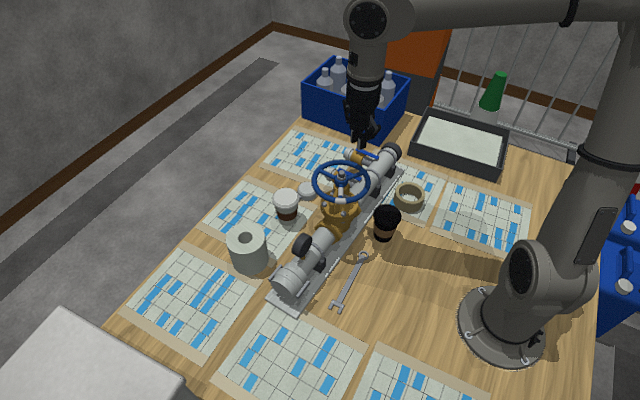

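View pics/wrist3.png

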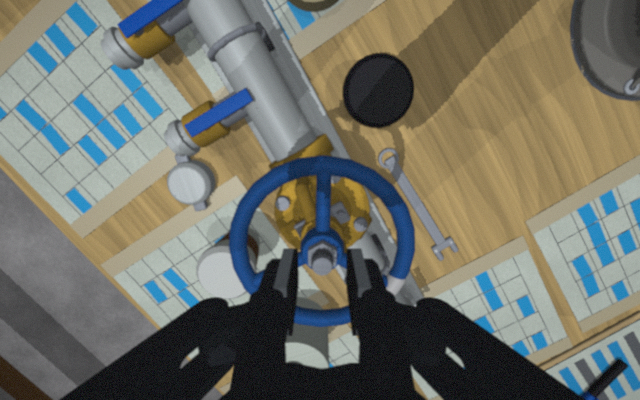

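In the side view the white mark stands at 115°, so the gripped spoke is at 235°, as expected. The fingers in the wrist view stand clear on both sides of it. About 84° has been driven, so about 186.5° remain and the target mark angle is ≈301.5°. I'll re-grip with the tool turned half a turn.

```bash
python3 - <<'E'
from h import *
a=np.radians(235.3);off=-np.pi
for k in (140,55.3):
    env.reach(pos(a,.43),quat(np.radians(k)))
env.movel(pos(a,.36),velocity=.2)
hit=env.movel(pos(a),velocity=.08,stop_force=6)
env.dwell(.1)
s,phi,an=tool_state();print(hit,s['time'],np.degrees([phi,an]),s['qpos'].round(2))
F0,T0=s['force'],s['torque'];np.savez('base2.npz',F0=F0,T0=T0)
if not hit:
  for d in (240,243,246,250,*np.arange(260,401,10)):
    M,an,s=step(np.radians(d),.03,F0,T0,off)
E
```

```text
False 25.825 [  55.29856833 -124.31076956] [ 0.67  0.28 -0.71  1.89  0.21  1.05 -0.74]
26.09 cmd 240.0 phi 59.9 an 240.3 Mtot 0.040 Tz 0.033 F [-0.6 -1.4 -0.8] q7 -0.67 False
26.34 cmd 243.0 phi 62.9 an 242.9 Mtot 0.043 Tz 0.046 F [-0.6 -0.9  0.5] q7 -0.62 False
26.59 cmd 246.0 phi 65.9 an 244.9 Mtot -0.228 Tz -0.032 F [-4.3  2.   1.6] q7 -0.57 False
26.84 cmd 250.0 phi 69.8 an 249.1 Mtot -0.223 Tz -0.009 F [-4.7  2.   0.9] q7 -0.5 False
27.23 cmd 260.0 phi 79.8 an 259.5 Mtot -0.244 Tz -0.029 F [-4.8  2.5  0.9] q7 -0.35 False
27.62 cmd 270.0 phi 89.8 an 269.7 Mtot -0.229 Tz -0.056 F [-4.1  1.6  0.8] q7 -0.19 False
28.02 cmd 280.0 phi 99.9 an 279.7 Mtot -0.231 Tz -0.042 F [-4.9  1.9  1.2] q7 -0.04 False
28.41 cmd 290.0 phi 109.9 an 289.5 Mtot -0.212 Tz -0.075 F [-4.   1.6  0.6] q7 0.11 False
28.80 cmd 300.0 phi 119.9 an 299.3 Mtot -0.254 Tz -0.049 F [-5.6  0.1  0.8] q7 0.26 False
29.19 cmd 310.0 phi 129.9 an 309.0 Mtot -0.250 Tz -0.054 F [-5.5 -0.6  0.3] q7 0.4 False
29.58 cmd 320.0 phi 139.9 an 318.8 Mtot -0.243 Tz -0.051 F [-5.6 -1.1 -0.3] q7 0.55 False
29.98 cmd 330.0 phi 149.9 an 328.6 Mtot -0.252 Tz -0.031 F [-5.3 -2.9 -0. ] q7 0.69 False
30.37 cmd 340.0 phi 159.9 an 338.4 Mtot -0.271 Tz -0.089 F [-5.3 -2.5 -0.1] q7 0.83 False
30.76 cmd 350.0 phi 169.9 an 348.1 Mtot -0.269 Tz -0.056 F [-4.8 -4.2  0.4] q7 0.97 False
31.15 cmd 360.0 phi 179.8 an 357.6 Mtot -0.230 Tz -0.036 F [-4.6 -4.4 -0.1] q7 1.11 False
31.54 cmd 370.0 phi 189.8 an 7.3 Mtot -0.278 Tz -0.095 F [-2.7 -4.7 -0.6] q7 1.25 False
31.93 cmd 380.0 phi 199.7 an 17.1 Mtot -0.261 Tz -0.089 F [-2.  -4.9  0.5] q7 1.39 False
32.33 cmd 390.0 phi 209.7 an 27.3 Mtot -0.287 Tz -0.089 F [-1.1 -5.9 -1.5] q7 1.52 False
32.72 cmd 400.0 phi 219.6 an 37.9 Mtot -0.293 Tz -0.062 F [ 1.2 -6.  -1.7] q7 1.67 False
```

```bash
python3 - <<'E'
from h import *
b=np.load('base2.npz')
for d in (410,420,428,431.8):
    M,an,s=step(np.radians(d),.03,b['F0'],b['T0'],-np.pi)
env.dwell(.1)
s,phi,an=tool_state();e=np.degrees(an)%360;print('an',e,np.degrees(phi))
a=np.radians(e-8.5)
env.movel(pos(a),velocity=.05,rot=quat(a-np.pi))
env.movel(pos(a,.43),velocity=.2)
for n in("side","top"):
    r=mark_angle(n);cv2.imwrite(f"pics/{n}4.png",r[1]);print(n,None if r[0] is None else np.degrees(r[0])%360,r[2:])
cv2.imwrite("pics/wrist4.png",camera("wrist")[0])
print(env.get_state()['time'])
E
```

```text
33.11 cmd 410.0 phi 229.7 an 48.5 Mtot -0.203 Tz -0.002 F [ 2.1 -4.8 -2.8] q7 1.82 False
33.50 cmd 420.0 phi 239.7 an 59.2 Mtot -0.278 Tz -0.069 F [ 3.2 -4.3 -1.7] q7 1.97 False
33.84 cmd 428.0 phi 247.8 an 67.6 Mtot -0.256 Tz -0.065 F [ 3.8 -2.6 -2.5] q7 2.11 False
34.09 cmd 431.8 phi 251.6 an 71.4 Mtot -0.263 Tz -0.061 F [ 4.3 -2.2 -1.5] q7 2.17 False
an 71.40410645715862 -108.36241000030552
side 299.5 (np.int64(39),)
top 307.03583193843974 (np.int64(469),)
35.3917
```

View pics/side4.png

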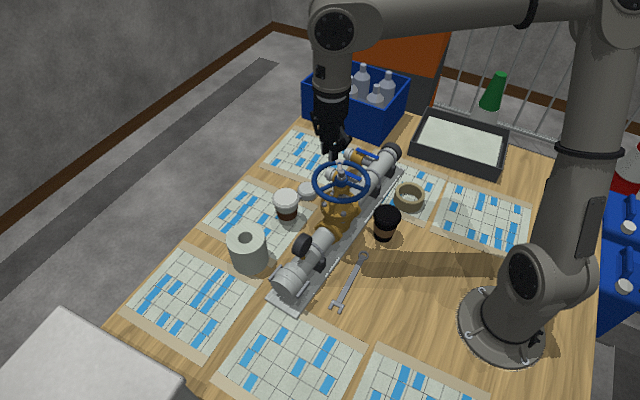

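View pics/wrist4.png

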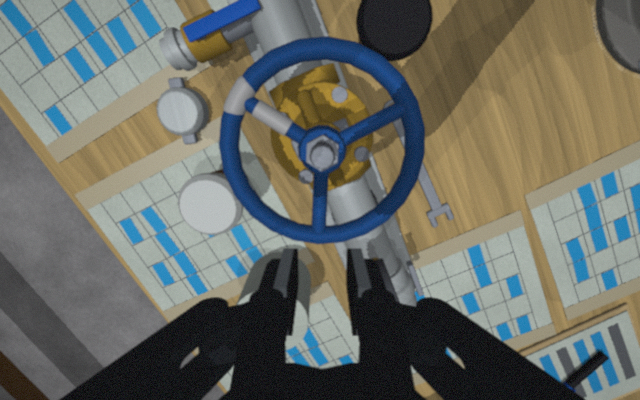

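```bash
python3 - <<'E'
from h import *
job.job_done(); print(env.get_state()['time'])
E
```

```text
the job is handed in; nothing more can be done
the job is handed in; nothing more can be done
```

I shut the valve to a snug seat, took up the slack, opened it about 269° of driving turn against a target of about 271°, and let the wheel go. The job was handed in with the robot's clock at about 35 s of the 72 s allowed. No verdict was reported.

- **Shutting:** I turned the wheel clockwise with the fingers loosely astride a spoke. The running moment held at about 0.22 N m, then rose to 0.57–0.59 N m over roughly 0.14 rad. I took that as snug, with the rubber squeezed about 0.09 mm by my estimate.
- **Slack and opening:** Going back, about 0.8 rad of slack turned freely. The drive moment came on at tool angle 160° ± 3°, and I counted from there. I changed grip once on the way.
- **Last checks:**
    - The tool count gave 271° of driving turn. The white mark in the side camera gave about 269°, with the mark at 299.5° where I expected 301.5°. Both are well inside the 17° tolerance.
    - The top camera disagreed at 307°. The arm was over the wheel in the top view, so I discounted that reading.
    - I could not measure the stem height directly to 0.1 mm, so the result rests on the angle count and the moment readings.
    - The bystanders look unmoved in the last pictures, by eye only, and the gripper was clear of the wheel.

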